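Unbolt the gas-bottle cage, load the filling stand

TASK

Lift the barrel bolt's handle out of its notch, draw the bolt fully back, swing the cage hatch right open and leave it so. Lift out the one gas cylinder with the bare handwheel valve, stand it on the bench and let go of it: the outlet of the filling stand leaves no room for a hand above the valve, so take the cylinder again by its body and set it down inside the stand's rimmed tray, upright and pushed fully home against the V bracket, then let go. Never let it tip over, leave the two capped cylinders in their wells, and do not push aside or knock over the other things on the bench.

Things in the scene. Friction and masses are not known exactly. Their poses are not given: they have to be found in the camera images.
- cage: Gas-bottle cage fixed on the bench, painted steel, 124 (x) x 244 (y) x 157 mm high, wire-mesh upper half and hatch. Origin: centre of its underside; x to the hinge side (rear), front at -x. Floor 4 mm thick. Three square wells 50 mm wide and 78 mm high in a row at y = -74, 0, +74 mm (x = 0), each with one upright cylinder; which stands where varies
- hatch (a joint): Hatch angle, rad: 0 shut, 1.9 fully open (stop). Swings up and over to the rear about the hinge line along the cage's y. 0.54 kg with the bolt; past about 1.6 it falls on open by itself, below about 1.4 it falls shut. Its underside is 158 mm above the bench when shut. Locked by the bolt until that is drawn
- hatch_handle (a point): Middle of the hatch's bow handle: a straight round bar 9 mm thick, 88 mm long, parallel to the hinge line, in the plane of the hatch and 36 mm in front of its front edge, so it stands 33 mm clear of the cage's front with free air below; it swings with the hatch, 162 mm from the hinge line. Axes as the hatch's (x to the hinge when shut, y along the bar)
- hatch_hinge (a point): Point on the hinge line, in line with the hatch handle's middle; its y axis is the hinge axis, positive rotation about it opens the hatch
- bolt (a joint): Travel of the barrel bolt, m: 0 thrown into the keeper on the cage's +y side (up to 2 mm of play), 0.040 fully drawn; it slides to the cage's -y. Friction about 1.2 N. The bolt lies on the hatch near its front edge
- bolt_handle (a joint): Angle of the bolt's handle, rad: 0 lying flat to the front (-x), down in its notch, about 1.57 pointing straight up (stop at 1.75). A rail, 6 mm higher than the bolt's axis and 18 mm from it, stops it from sliding until the handle is up by about 0.6 rad; the rail has a second notch at 0.040 drawn. Let go, the handle falls by its weight
- bolt_knob (a point): Centre of the ball knob (17 mm across) at the end of the handle, 44 mm from the bolt's axis, on an 8 mm shank. While the handle is flat the knob overhangs the cage's front, 24 mm outside it, with free air below, and can be pinched from above along the cage's y
- bolt_axis (a point): Point on the bolt's axis where the handle springs from; slides with the bolt. Its y axis is the bolt's axis (along the cage's y). 176 mm above the bench when the hatch is shut
- valve_cyl: The cylinder to fill: aluminium body 42 mm across and 96 mm tall with flat foot, shoulder to 108 mm, brass valve 18 mm across with a 14 mm side stub at 116 mm, dark handwheel on top; 140 mm tall in all, 0.25 to 0.45 kg. Origin: centre of its foot, z up its axis. Told from the others by its bare valve and handwheel
- valve_wheel (a point): Middle of the handwheel (32 mm across, 14 mm thick), on the cylinder's axis, 133 mm above its foot; the only part of it that a hand can grip in the cage
- capped_a: Cylinder of the same body, with a domed steel cap 33 mm across instead of a valve, 137 mm tall. Stays in its well. Origin: centre of its foot
- capped_b: As capped_a
- stand: Filling stand fixed on the bench: base plate 6 mm thick (x -45 to +110, y +-75 mm), V bracket, column at x +76 mm, manifold with two gauges. Origin: on the bench under a home cylinder's axis; x to the back, front at -x. A tray on the plate: front rim at x -29 to -32 mm, side rims at y +-30 mm, all 10 mm above the plate
- stand_home (a point): On the tray floor (6 mm above the bench): where the centre of the cylinder's foot belongs. Axes as the stand's
- stand_bracket (a point): Apex of the V bracket, mid height. Its two arms, 34 mm long at +-45 degrees, 28 to 40 mm above the bench, open to the front and touch the rear of a home cylinder. Axes as the stand's
- stand_outlet (a point): Lower end of the brass outlet (22 mm across), straight over the home place, 174 mm above the bench: 28 mm over a home cylinder's top. Its block and pipe, 192 to 218 mm up, reach from 14 mm in front of it back to the column; gauges are 60 mm behind it. A hand that leans about 45 degrees back to the stand's front and holds the body near 70 mm above its foot passes below it
- wire_spool: Bystander: copper wire spool, 64 mm across, 52 mm tall. Origin: centre of its underside
- wash_bottle: Bystander: white plastic bottle 64 mm across, 170 mm tall. Origin: centre of its underside
- wrench: Bystander: steel wrench 150 mm long, lying along its x; origin at its middle. It lies beyond the clear bench between cage and stand: from x = 0.44 to 0.60 m and y = -0.10 to 0 m in the robot's frame the bench is always free
- pipe_union: Bystander: brass pipe union 32 mm across, 44 mm tall, near the stand's right front. Origin: centre of its underside
- grease_jar: Bystander: small jar 56 mm across, 55 mm tall, left of the cage. Origin: centre of its underside

How it is judged:
By the outcome, as a careful person would: the job done as asked, in the order asked, and still so for the second after the job is handed in, with the robot touching nothing.
It also fails if it takes over 72 s, if anything falls off the work surface, if the arm or the gripper's body presses on something with over 40 N, if the wrist force passes 120 N, or if a joint passes its speed limit or range.

ROBOT

A 7-joint arm with a two-finger parallel gripper is mounted at the origin on the work surface. World frame = base frame: x ahead of the robot, y to its left, z up, the work surface at z = 0. Lengths are in m, angles in rad, forces in N, time in s.
With the tool pointing down it reaches from about 0.35 to 0.9 m from the base axis. Payload 7.2 kg.
Tool frame: the origin (TCP) lies on the centre line of the jaws, within the pads' length; the fingertips stand 17 mm ahead of it and the grasp point (between the pads) lies 2 mm behind it; z points along the fingers, y is the line along which they close (so a half turn about z gives the same grasp; the last joint's range is limited). The gripper opens to 85 mm and grips with 20 to 120 N. Pads are 22 mm wide; open, the fingers measure 114 mm over their backs; the gripper's body (76 mm by 85 mm) begins 54 mm behind the grasp point. The pads swing forward as they close: fully open they stand 13 mm farther back than shut.
Start: joints at [-1.276, 0.411, -0.013, 1.596, 0.006, 1.134, -0.082], TCP at [0.222, 0.584, 0.248] pointing down, gripper open.
Joint ranges: [-2.95, 2.95], [-0.29, 1.99], [-1.47, 1.44], [0.14, 2.54], [-1.03, 4.17], [0.13, 1.85], [-2.86, 2.86]. Speed limits (rad/s): [2.39, 2.39, 3.01, 3.01, 3.14, 3.14, 3.14].

INTERFACE

Orientations are given as a unit quaternion [w, x, y, z].
In Python, from plant import bot, effector, kin, get_image, camera_params, workorder, nets, monitor gives the robot as it stands. Calls block until the motion is done:
- bot.move_ptp(position, orientation): joint-space move of the TCP to a pose.
- bot.movel(position, frame=None, velocity=0.15, threshold=None): straight line of the TCP; frame=None keeps the orientation; velocity is the mean speed in m/s. With threshold (N) it stops when the force on the tool has changed by that much, and returns True; else False.
- bot.move_joints(angles): joint-space move.
- effector.move_gripper(opening): finger opening in m; the grip force is fixed at half the most; returns when the fingers have stopped.
- bot.wait(seconds).
- kin.solve_ik(position, orientation): joint angles nearest the present ones, or None.
- get_image(name): name is "scene" or "top" or "wrist"; returns (picture, depth): 384x512x3 uint8, red, green, blue; 384x512 float32, m along the optical axis (not along the pixel's ray), 0 where there is no reading.
- camera_params(name): a dict with "fx", "fy", "cx", "cy" (pixels), "origin" and "orientation" of the camera in the world; the wrist camera has in their place "mount" (4x4, takes a point from camera to tool coordinates, whose origin is the TCP and whose axes are the flange's). Camera axes: x right, y up, looking along -z (the intrinsics and any distortion apply to the point x, -y, -z); pixel columns grow to the right and rows downward; lengths in m; the calibration is good to about 2 mm. The wrist camera is an equidistant fisheye: a pixel r from the principal point sees the ray r / f radians off the axis. A picture is of the moment at which its call begins: read the wrist's pose just before it. camera_params takes no time and is no camera call.
A pose or a line that the arm cannot do raises bot.Unreachable and nothing moves.
- workorder.hand_in(): hands the job in; it is judged then, once.
Trained networks look in the newest picture that a camera, given by its name, has taken for a name from the list of things; names that differ only in an ending like _2 or _b are one class to them, and where a whole thing is asked for, a point or a joint stands for the part that bears it (a point fixed in the world has none). Each returns a list of dicts, best first, with "confidence" (0 to 1); they miss things now and then, are a little off and sometimes report something else, mostly with a low value. They report only what shows in the picture. A call takes as long as a camera call.
- nets.look_for(camera, query): "bbox" ([centre column, centre row, width, height] in pixels, round what is visible of it).
- nets.pinpoint(camera, query): "xy" ([column, row] in pixels: a listed point, or the origin of a listed thing).
Readings, each from a call of its own:
- monitor.read_clock(): time.
- monitor.read_joint_pos(): joint angles.
- monitor.read_qd(): joint speeds.
- monitor.read_effort(): joint torques, N m.
- monitor.read_eef_pos(): TCP position.
- monitor.read_ee_rot(): TCP orientation.
- monitor.read_ft_force(): force on the tool from outside, world axes, zero at the start.
- monitor.read_torque(): the same for the moment, N m.
- monitor.read_width(): finger opening in m.
- monitor.read_finger_force(): force on a finger pad.
Only numpy, scipy, OpenCV 4.12 (cv2) and the standard library are available. Lean on these libraries where they do the work, as an engineer would, in place of code of your own. Each camera call takes 0.05 s, during which the arm holds its last target. There are 200 camera calls.

## Working session

There is one attempt and no reset: what is moved stays moved. The work goes in short steps, each a Python script; the robot and the scene stay as the last script left them, time stands still between calls to the robot, and variables do not carry over. Pictures are saved under pics/ and viewed, at most 10 in all, crops included, and the job is handed in when it is done.

```bash
ls; mkdir -p pics; cat > h.py <<'E'
import numpy as np, cv2
from scipy.spatial.transform import Rotation as R
from plant import bot, effector, kin, get_image, camera_params, workorder, nets, monitor
def rq(q): return R.from_quat([q[1],q[2],q[3],q[0]])
def qw(r):
    a=r.as_quat(); return [a[3],a[0],a[1],a[2]]
def campose(name):
    p=camera_params(name); return p, np.array(p["origin"]), rq(p["orientation"]).as_matrix()
def ray(name,xy):
    p,o,M=campose(name)
    d=M@np.array([(xy[0]-p["cx"])/p["fx"], -(xy[1]-p["cy"])/p["fy"], -1.]); return o,d
def at_z(name,xy,z):
    o,d=ray(name,xy); return o+d*(z-o[2])/d[2]
def at_depth(name,xy,dep):
    o,d=ray(name,xy); return o+d*dep
def cloud(name,dep):
    p,o,M=campose(name); v,u=np.mgrid[:384,:512]
    d=np.stack([(u-p["cx"])/p["fx"],-(v-p["cy"])/p["fy"],-np.ones(u.shape)],-1)*dep[...,None]
    return d@M.T+o
def save(n,im): cv2.imwrite("pics/"+n,im[...,::-1])
E
python3 - <<'E'
from h import *
ims=[]
for c in("scene","top"):
    im,d=get_image(c); np.save(f"{c}_d.npy",d); np.save(f"{c}_i.npy",im); save(c+"0.png",im)
    print(c,{k:np.round(v,3) if not isinstance(v,str) else v for k,v in camera_params(c).items()})
    for q in["cage","hatch_handle","hatch_hinge","bolt_knob","bolt_axis","valve_cyl","valve_wheel","capped_a","stand","stand_home","stand_bracket","stand_outlet","wire_spool","wash_bottle","wrench","pipe_union","grease_jar"]:
        print(q,[(np.round(r["xy"]),round(r["confidence"],2), np.round(at_depth(c,r["xy"],d[int(np.clip(r["xy"][1],0,383)),int(np.clip(r["xy"][0],0,511))]),3)) for r in nets.pinpoint(c,q)[:2]])
print(monitor.read_clock())
E
```

```text
pics
scene {'fx': np.float64(363.004), 'fy': np.float64(363.004), 'cx': np.float64(252.569), 'cy': np.float64(194.473), 'origin': array([1.092, 0.231, 0.991]), 'orientation': array([0.528, 0.149, 0.242, 0.8  ])}
cage [(array([309., 223.]), 0.81, array([0.572, 0.166, 0.063]))]
hatch_handle [(array([298., 164.]), 0.76, array([0.46 , 0.085, 0.166])), (array([266., 277.]), 0.47, array([0.769, 0.115, 0.059]))]
hatch_hinge [(array([294., 216.]), 0.6, array([0.557, 0.118, 0.044]))]
bolt_knob [(array([351., 169.]), 0.51, array([0.433, 0.228, 0.182]))]
bolt_axis [(array([349., 184.]), 0.53, array([0.481, 0.236, 0.18 ]))]
valve_cyl [(array([284., 221.]), 0.68, array([0.623, 0.106, 0.118]))]
valve_wheel []
capped_a [(array([332., 225.]), 0.74, array([0.552, 0.23 , 0.061])), (array([158., 136.]), 0.61, array([ 0.415, -0.454,  0.009]))]
stand [(array([172., 199.]), 0.71, array([ 0.631, -0.27 ,  0.009])), (array([169., 198.]), 0.66, array([ 0.627, -0.282,  0.004]))]
stand_home [(array([171., 200.]), 0.81, array([ 0.633, -0.27 ,  0.008])), (array([160., 199.]), 0.19, array([ 0.659, -0.288,  0.04 ])
[... 1851 characters left out ...]
))]
stand_bracket [(array([339., 173.]), 0.75, array([ 0.648, -0.3  ,  0.036])), (array([227., 225.]), 0.4, array([ 0.491,  0.097, -0.002]))]
stand_outlet [(array([341., 172.]), 0.98, array([ 0.619, -0.27 ,  0.18 ]))]
wire_spool [(array([264., 145.]), 0.72, array([ 0.762, -0.045,  0.051]))]
wash_bottle [(array([225., 158.]), 0.76, array([0.708, 0.092, 0.095]))]
wrench [(array([267., 173.]), 0.45, array([ 0.671, -0.05 ,  0.004]))]
pipe_union [(array([390., 238.]), 0.54, array([ 0.417, -0.465,  0.002])), (array([209., 176.]), 0.39, array([0.671, 0.156, 0.002]))]
grease_jar [(array([129., 209.]), 0.81, array([0.556, 0.421, 0.056])), (array([177., 222.]), 0.49, array([0.491, 0.237, 0.163]))]
1.8
```

```bash
python3 -c "
import cv2
a=cv2.imread('pics/scene0.png');b=cv2.imread('pics/top0.png')
cv2.imwrite('pics/c0.png',cv2.resize(a[130:330,120:420],None,fx=2.6,fy=2.6,interpolation=2))
cv2.imwrite('pics/c1.png',cv2.resize(b[120:270,110:400],None,fx=2.7,fy=2.7,interpolation=2))"
```

```text
(no output)
```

View pics/c0.png

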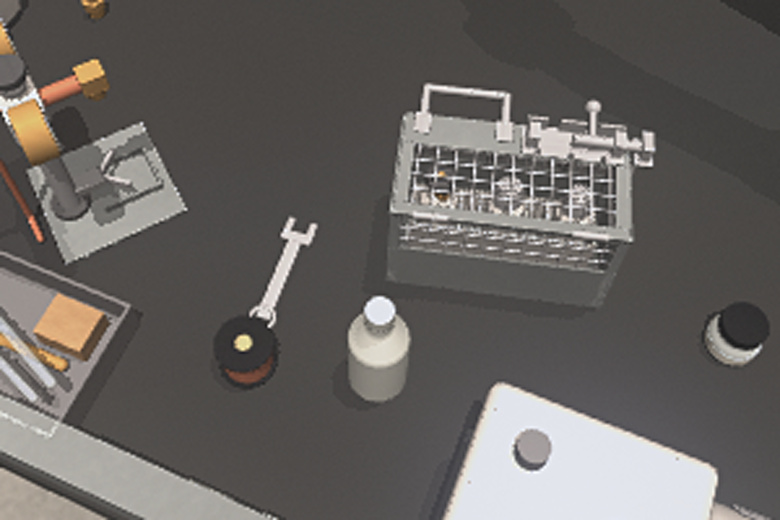

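View pics/c1.png

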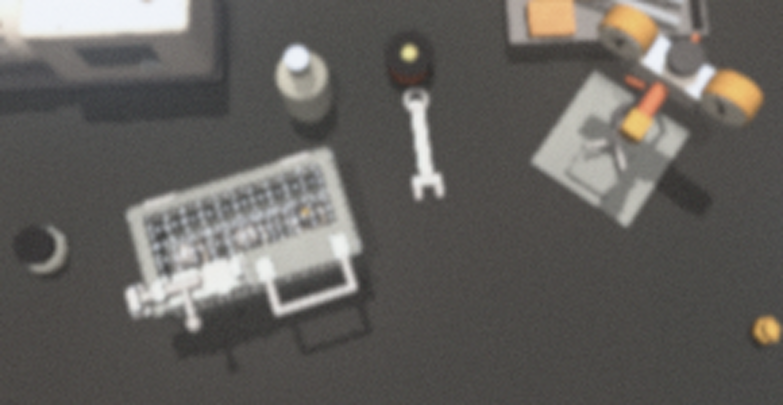

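The scene crop shows the cage with the bolt on its left end (knob at about (593,105)), the bow handle on its right, and brass in the right-hand well at (440,195). The top crop agrees: brass is at (305,210), so the valve cylinder is in the -y well. The stand's plate is turned about -35° in yaw.

```bash
cat > fit.py <<'E'
from h import *
def rect(P,box,zr):
    Q=P.reshape(-1,3); m=(Q[:,0]>box[0])&(Q[:,0]<box[1])&(Q[:,1]>box[2])&(Q[:,1]<box[3])&(Q[:,2]>zr[0])&(Q[:,2]<zr[1])
    return Q[m]
for c in("scene","top"):
    d=np.load(c+"_d.npy"); P=cloud(c,d)
    Q=rect(P,(0.3,0.5,-0.3,0.0),(-.05,.05)); print(c,"bench z",np.median(Q[:,2]),Q[:,2].std())
    # cage top: mask connected points
    Q=rect(P,(.4,.7,.0,.32),(.150,.168)); q=(Q[:,:2]*1000).astype(np.float32)
    img=np.zeros((400,400),np.uint8); 
    print(" cage",len(q),cv2.minAreaRect(q), "zmed",np.median(Q[:,2]))
    S=rect(P,(.5,.85,-.42,-.15),(.0035,.0105)); s=(S[:,:2]*1000).astype(np.float32); print(" plate",len(s),cv2.minAreaRect(s),np.median(S[:,2]))
    np.save(c+"_cage.npy",Q);np.save(c+"_plate.npy",S)
# plot height-map crop rasters
import itertools
out=[]
for c in("scene","top"):
    d=np.load(c+"_d.npy"); P=cloud(c,d).reshape(-1,3)
    im=np.zeros((360,300,3),np.uint8)
    for (x0,y0,oy) in((.40,.33,0),):
        m=(P[:,0]>.4)&(P[:,0]<.7)&(P[:,1]>-.03)&(P[:,1]<.33)&(P[:,2]>.02)
        r=((.7-P[m,0])*1000).astype(int); cc=((.33-P[m,1])*1000).astype(int)
        z=P[m,2]
        im2=np.zeros((300,360,3),np.uint8)
        col=np.stack([np.where(z<.12,200,0),np.where((z>.15)&(z<.168),255,0),np.where(z>=.168,255,60)],-1)
        for a,b,k in zip(r,cc,col): cv2.circle(im2,(int(b),int(a)),1,[int(x) for x in k],-1)
    im3=np.zeros((300,360,3),np.uint8)
    m=(P[:,0]>.5)&(P[:,0]<.8)&(P[:,1]>-.45)&(P[:,1]<-.09)&(P[:,2]>.0035)
    z=P[m,2]; r=((.8-P[m,0])*1000).astype(int); cc=((-.09-P[m,1])*1000).astype(int)
    col=np.stack([np.where(z<.01,200,0),np.where((z>.01)&(z<.05),255,0),np.where(z>=.05,255,60)],-1)
    for a,b,k in zip(r,cc,col): cv2.circle(im3,(int(b),int(a)),1,[int(x) for x in k],-1)
    out.append(np.hstack([im2,im3]))
cv2.imwrite("pics/hm.png",np.vstack(out))
E
python3 fit.py
```

```text
scene bench z 0.000826779937785016 0.0020216389813987345
 cage 2347 ((521.0343017578125, 171.64541625976562), (171.43350219726562, 262.5688781738281), 14.886844635009766) zmed 0.16254251223331984
 plate 2294 ((675.118896484375, -285.29052734375), (268.9874267578125, 349.67926025390625), 89.86051177978516) 0.006189280518160589
top bench z 0.00044074827701301444 0.0024664863793454716
 cage 1900 ((517.4676513671875, 173.6382293701172), (170.15084838867188, 263.63824462890625), 15.028791427612305) zmed 0.16298272478975595
 plate 1715 ((675.0157470703125, -284.9284973144531), (268.5600280761719, 349.8069152832031), 89.72489166259766) 0.005988436804587938
```

View pics/hm.png

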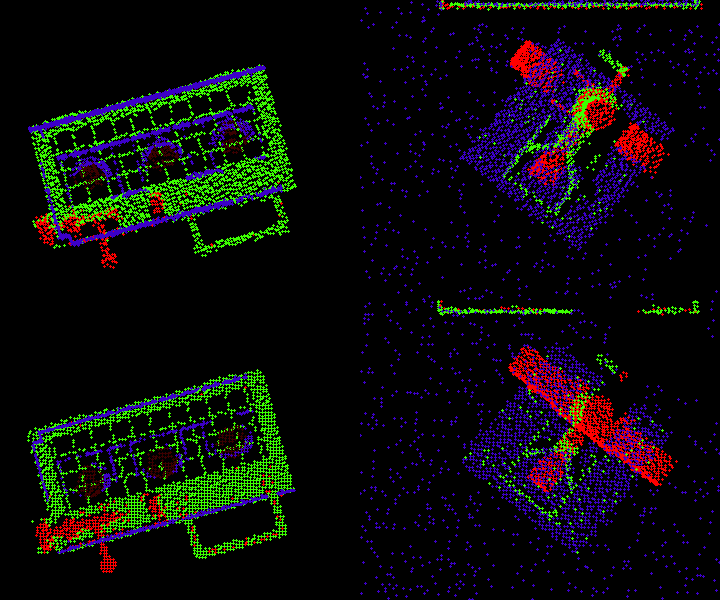

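The height maps are clean. They show the cage outline, bow handle and knob on the left, and the stand's plate, tray and outlet on the right. I'll refine these numerically.

```bash
cat > fit2.py <<'E'
from h import *
from scipy.spatial import cKDTree
def big(S,r=.006):
    from scipy.sparse.csgraph import connected_components
    t=cKDTree(S[:,:2]); A=t.sparse_distance_matrix(t,r); n,l=connected_components(A); return S[l==np.bincount(l).argmax()]
for c in("scene","top"):
    d=np.load(c+"_d.npy"); P=cloud(c,d).reshape(-1,3)
    S=np.load(c+"_plate.npy"); t=cKDTree(S[:,:2]); S=S[np.array([len(x) for x in t.query_ball_point(S[:,:2],.006)])>8]; S=big(S)
    r=cv2.minAreaRect((S[:,:2]*1000).astype(np.float32)); print(c,"plate",len(S),np.round(r[0],1),np.round(r[1],1),round(r[2],2))
    # cage top surface without handle: yaw fit by rect of hatch/frame
    Q=np.load(c+"_cage.npy"); Q=big(Q)
    best=None
    for a in np.radians(np.arange(12,18,.1)):
        M=np.array([[np.cos(a),np.sin(a)],[-np.sin(a),np.cos(a)]]); q=Q[:,:2]@M.T
        h=np.histogram(q[:,0],bins=np.arange(q[:,0].min(),q[:,0].max(),.002))[0].astype(float); s=(np.diff(h)**2).sum()
        if best is None or s>best[0]: best=(s,a,M)
    a,M=best[1:]; q=Q[:,:2]@M.T
    print(" yaw",np.degrees(a))
    m=P[:,2]>.1; m&=(abs(P[:,0]-.53)<.2)&(abs(P[:,1]-.16)<.2); Z=P[m]; z=Z[:,:2]@M.T
    h,e=np.histogram(z[:,0],bins=np.arange(.40,.70,.004)); print(" u-hist",[(round(x,3),int(k)) for x,k in zip(e,h) if k])
    main=z[(Z[:,2]>.145)&(Z[:,2]<.168)]; uf=np.percentile(main[:,0],99.7)
    top=main[main[:,0]>uf-.03]; print(" rear u",uf,"v range",np.percentile(top[:,1],[.5,99.5]),np.mean(np.percentile(top[:,1],[.5,99.5])))
    k=(z[:,0]<uf-.155)&(Z[:,2]<.169)&(z[:,1]<(np.mean(np.percentile(top[:,1],[.5,99.5])))); 
    hb=np.c_[z[k],Z[k,2]]; hb=hb[hb[:,0]<hb[:,0].min()+.012]
    print(" bow u",hb[:,0].min(),np.median(hb[:,0]),"v",np.percentile(hb[:,1],[1,99]),"z",np.percentile(hb[:,2],[50,95]))
    kn=np.c_[z,Z[:,2]][(Z[:,2]>.168)]; f=kn[kn[:,0]<kn[:,0].min()+.017]; print(" knob u",f[:,0].min(),"med",np.median(f,axis=0),"zmax",np.percentile(f[:,2],97),"v",np.percentile(f[:,1],[2,98]))
    mid=np.median(f[:,:2],axis=0)@M; print(" knob world",mid, "bow mid world",np.array([hb[:,0].min()+.0045,np.mean(np.percentile(hb[:,1],[1,99]))])@M)
E
python3 fit2.py
```

```text
scene plate 349 [ 680.8 -267. ] [ 68.5 148.3] 50.99
 yaw 14.799999999999988
 u-hist [(np.float64(0.46), 7), (np.float64(0.464), 31), (np.float64(0.468), 61), (np.float64(0.472), 15), (np.float64(0.476), 9), (np.float64(0.48), 19), (np.float64(0.484), 12), (np.float64(0.488), 9), (np.float64(0.492), 15), (np.float64(0.496), 11), (np.float64(0.5), 34), (np.float64(0.504), 186), (np.float64(0.508), 123), (np.float64(0.512), 82), (np.float64(0.516), 97), (np.float64(0.52), 107), (np.float64(0.524), 158), (np.float64(0.528), 160), (np.float64(0.532), 164), (np.float64(0.536), 144), (np.float64(0.54), 140), (np.float64(0.544), 26), (np.float64(0.548), 29), (np.float64(0.552), 32), (np.float64(0.556), 63), (np.float64(0.56), 112), (np.float64(0.564), 71), (np.float64(0.568), 81), (np.float64(0.572), 121), (np.float64(0.576), 154), (np.float64(0.58), 117), (np.float64(0.584), 29), (np.float64(0.588), 30), (np.float64(0.592), 31), (np.float64(0.596), 93), (np.float64(0.6), 34), (np.float64(0.604), 22), (np.float64(0.608), 28), (np.float64(0.612), 32), (np.float64(0.616), 112), (np.float64(0.6
[... 1312 characters left out ...]
85), (np.float64(0.58), 22), (np.float64(0.584), 27), (np.float64(0.588), 26), (np.float64(0.592), 63), (np.float64(0.596), 30), (np.float64(0.6), 21), (np.float64(0.604), 26), (np.float64(0.608), 26), (np.float64(0.612), 74), (np.float64(0.616), 97), (np.float64(0.62), 125), (np.float64(0.624), 117), (np.float64(0.628), 11)]
 rear u 0.7276927144170336 v range [-0.09838775 -0.07950949] -0.08894862048516769
 bow u 0.501430048167632 0.5041680173059429 v [-0.09510448 -0.08937869] z [0.15891209 0.16432616]
 knob u 0.3463470823629841 med [ 0.34634708 -0.0805428   1.24585857] zmax 1.2458585687805763 v [-0.0805428 -0.0805428]
 knob world [0.35543078 0.01060223] bow mid world [0.51270773 0.04005636]
```

```bash
cat > fit3.py <<'E'
from h import *
from scipy.optimize import minimize
for c in("scene","top"):
    d=np.load(c+"_d.npy"); P=cloud(c,d).reshape(-1,3); P=P[P[:,2]<.3]
    S=P[(P[:,2]>.0032)&(P[:,2]<.045)&(abs(P[:,0]-.66)<.13)&(abs(P[:,1]+.29)<.14)][:,:2]
    def sc(p):
        a=p[2]; D=S-p[:2]; u=D@[np.cos(a),np.sin(a)]; v=D@[-np.sin(a),np.cos(a)]
        g=lambda lo,hi,x:1/(1+np.exp(-np.clip((x-lo)/.0012,-50,50)))/(1+np.exp(-np.clip((hi-x)/.0012,-50,50)))
        return -(2*g(-.045,.110,u)*g(-.075,.075,v)-g(-.059,.124,u)*g(-.089,.089,v)).sum()
    best=min((minimize(sc,[.63+i*.008,-.27+j*.008,np.radians(-38+k*5)],method="Nelder-Mead",options=dict(xatol=1e-5,fatol=.01,initial_simplex=None)) for i in(-1,0,1) for j in(-1,0,1) for k in(-1,0,1)),key=lambda r:r.fun)
    p=best.x; print(c,"stand",np.round(p[:2],4),"yaw",round(np.degrees(p[2]),2),best.fun)
    a=p[2]; D=P[:,:2]-p[:2]; u=D@[np.cos(a),np.sin(a)]; v=D@[-np.sin(a),np.cos(a)]
    m=(abs(u)<.05)&(abs(v)<.03)&(P[:,2]>.17); print("  outlet block uv: u",np.percentile(u[m],[1,99]),"v",np.percentile(v[m],[3,97]),"z",np.percentile(P[m,2],[3,97]))
    m=(abs(v)<.027)&(u<-.018)&(u>-.044)&(P[:,2]>.012)&(P[:,2]<.03); print("  front rim u",np.median(u[m]),m.sum(),"z",np.median(P[m,2]))
    a=np.radians(14.8); U=P[:,:2]@[np.cos(a),np.sin(a)]; V=P[:,:2]@[-np.sin(a),np.cos(a)]; z=P[:,2]
    m=(z>.155)&(z<.167)&(U>.58)&(U<.635)&(V>-.13)&(V<.17); print("  cage rear u",np.percentile(U[m],99),"v",np.percentile(V[m],[1,99]),np.percentile(V[m],[1,99]).mean())
    m=(z>.155)&(z<.172)&(U<.474)&(U>.45)&(V<.04)&(V>-.12); print("  bow",m.sum(),"u",np.percentile(U[m],[3,50,97]),"v",np.percentile(V[m],[1,99]),"z",np.percentile(z[m],[50,95]))
    m=(z>.169)&(z<.195)&(U<.488)&(U>.455)&(V>.06)&(V<.14); print("  knob",m.sum(),"u",np.percentile(U[m],[2,98]),"v",np.percentile(V[m],[2,98]),"z",np.percentile(z[m],[50,97]))
    for vv in(-74,0,74):
        w=(abs(U-.5655)<.03)&(abs(V-(.024+vv/1e3))<.03)&(z>.105)&(z<.150); print("  well",vv,w.sum(),np.median(U[w]),np.median(V[w]),np.percentile(z[w],[50,95]))
E
python3 fit3.py
```

```text
scene stand [ 0.6302 -0.2773] yaw -37.96 -1603.7546038601463
  outlet block uv: u [-0.01278864  0.04879961] v [-0.01051366  0.0126778 ] z [0.1837883  0.22003552]
  front rim u -0.029827046387907688 12 z 0.01660209531942969
  cage rear u 0.6325808006185926 v [-0.09672053  0.14394694] 0.02361320631217869
  bow 106 u [0.46323582 0.46859611 0.47303668] v [-0.07904477  0.0153286 ] z [0.16550178 0.16796038]
  knob 26 u [0.47428281 0.48737596] v [0.09419761 0.10786766] z [0.181999   0.18664805]
  well -74 132 0.574701810321471 -0.04944322757148077 [0.14248611 0.14692339]
  well 0 111 0.574071260194408 0.021692661267975123 [0.1304374  0.14113956]
  well 74 114 0.5739638982340352 0.09640925695778435 [0.13030689 0.14200807]
top stand [ 0.6254 -0.2757] yaw -38.38 -1295.9384469322035
  outlet block uv: u [-0.01272349  0.04890846] v [-0.01178802  0.01175056] z [0.19910854 0.2207827 ]
  front rim u -0.03002749171833107 19 z 0.01480883114999676
  cage rear u 0.6286428811802864 v [-0.09435184  0.14634695] 0.025997553786335857
  bow 107 u [0.45985484 0.46456135 0.47284037] v [-0.07746592  0.01664135] z [0.16556598 0.16931574]
  knob 28 u [0.47071595 0.48610768] v [0.09596795 0.11034444] z [0.18226895 0.18558509]
  well -74 83 0.5605095675123932 -0.04735599092432439 [0.14330411 0.14702315]
  well 0 77 0.558733871295418 0.02368148738032459 [0.13526703 0.14220044]
  well 74 78 0.5588786913589372 0.0976439797697075 [0.13604369 0.14257304]
```

```bash
cat >> h.py <<'E'
A=np.radians(14.8); C=np.array([np.cos(A),np.sin(A)])*.566+np.array([-np.sin(A),np.cos(A)])*.0248
CX=np.array([np.cos(A),np.sin(A),0]); CY=np.array([-np.sin(A),np.cos(A),0]); Z=np.array([0,0,1.])
def cw(x,y,z): return np.array([C[0],C[1],0])+CX*x+CY*y+Z*z
def ori(z,y):  # tool z dir, tool y dir
    z=np.array(z,float);z/=np.linalg.norm(z); y=np.array(y,float); y-=z*(y@z); y/=np.linalg.norm(y)
    return R.from_matrix(np.c_[np.cross(y,z),y,z])
def grasp(p,r,fwd=.002): return np.array(p)+r.as_matrix()[:,2]*fwd
def both(z,y,p):
    for s in(1,-1):
        r=ori(z,s*np.array(y)); print("opt",s,np.round(kin.solve_ik(list(grasp(p,r)),qw(r)),2) if kin.solve_ik(list(grasp(p,r)),qw(r)) is not None else None)
S0=np.array([.6278,-.2765,0]); SA=np.radians(-38.2); SX=np.array([np.cos(SA),np.sin(SA),0]); SY=np.array([-np.sin(SA),np.cos(SA),0])
def stat(): print("t",round(monitor.read_clock(),2),"eef",np.round(monitor.read_eef_pos(),4),"F",np.round(monitor.read_ft_force(),1),"w",round(monitor.read_width(),4))
E
python3 - <<'E'
from h import *
np.set_printoptions(suppress=True)
print("knob",cw(-.086,.0772,.176),"bow",cw(-.1,-.056,.163),"wheel",cw(0,-.074,.137))
print("now",rq(monitor.read_ee_rot()).as_matrix().round(2).tolist(),monitor.read_width())
both(-Z,CY,cw(-.086,.0772,.176)); both(-Z,CX,cw(-.1,-.056,.163)); both(-Z,CX,cw(.05,-.056,.32))
both(-Z,CY,cw(0,-.074,.137)); both(-Z,CX,cw(0,-.074,.137));both(-Z,CY,cw(0,-.074,.35))
for pit in(36,42):
    p=np.radians(pit); d=SX*np.cos(p)-Z*np.sin(p)
    print(pit); both(d,SY,S0+[0,0,.076]); both(d,SY,S0-SX*.15+[0,0,.13]); both(d,SY,[.5,-.05,.07])
    for yw in (0,-20,20):
        e=np.array([np.cos(np.radians(yw)),np.sin(np.radians(yw)),0]); both(e*np.cos(p)-Z*np.sin(p),np.cross(Z,e),[.5,-.05,.07])
E
```

```text
knob [0.43801976 0.22122995 0.176     ] bow [0.45850961 0.08887283 0.163     ] wheel [0.55978997 0.09701459 0.137     ]
now [[-0.93, 0.35, 0.0], [0.35, 0.93, 0.0], [0.0, 0.0, -1.0]] 0.08534018768384306
opt 1 [-0.63  0.27  0.07  2.   -0.02  0.87  1.29]
opt -1 [-1.05  0.3   0.59  2.03 -0.21  0.87 -1.66]
opt 1 [-0.7   0.26  0.48  2.09 -0.16  0.82  0.13]
opt -1 [-1.24  0.53  1.27  2.12 -0.63  0.96 -2.5 ]
opt 1 [-0.65  0.37  0.5   1.55 -0.18  1.27  0.14]
opt -1 [-1.06  0.61  1.26  1.57 -0.59  1.39 -2.63]
opt 1 [-0.38  0.44  0.16  1.86 -0.09  0.85  1.66]
opt -1 [-0.72  0.5   0.62  1.89 -0.37  0.88 -1.23]
opt 1 [-0.63  0.47  0.5   1.88 -0.29  0.86  0.27]
opt -1 [-1.06  0.8   1.25  1.9  -0.86  1.11 -2.34]
opt 1 [-0.49  0.24  0.3   1.61 -0.07  1.3   1.64]
opt -1 [-0.8   0.28  0.69  1.63 -0.18  1.3  -1.39]
36
opt 1 [ 0.19  0.65 -0.05  2.25  2.49  0.76 -1.36]
opt -1 [0.08 0.65 0.09 2.26 2.54 0.72 1.68]
opt 1 None
opt -1 None
opt 1 [ 0.    0.71 -0.63  2.49  1.89  1.3  -1.37]
opt -1 [-0.5   0.62 -0.04  2.53  1.94  0.96  1.57]
opt 1 None
opt -1 None
opt 1 None
opt -1 None
opt 1 None
opt -1 None
42
opt 1 [ 0.18  0.6  -0.    2.21  2.41  0.56 -1.27]
opt -1 [0.1  0.6  0.09 2.21 2.47 0.53 1.79]
opt 1 [-0.4   0.38  0.41  2.52  2.35  0.54 -1.45]
opt -1 [-0.15  0.35  0.11  2.5   2.22  0.61  1.85]
opt 1 [-0.85  0.6   0.46  2.53  2.08  0.58 -1.66]
opt -1 [-0.45  0.54 -0.03  2.5   1.91  0.81  1.71]
opt 1 None
opt -1 None
opt 1 None
opt -1 None
opt 1 None
opt -1 None
```

```bash
python3 - <<'E'
from h import *
r=ori(-Z,CY); q=qw(r)
L,Y=.044,.0772
def kp(th,y=Y): return grasp(cw(-.042-L*np.cos(th),y,.176+L*np.sin(th)),r)
effector.move_gripper(.05)
bot.move_ptp(list(kp(0)+Z*.06),q)
print(bot.movel(list(kp(0)),velocity=.12,threshold=15)); stat()
effector.move_gripper(0); stat()
for th in np.linspace(.25,1.25,5): bot.movel(list(kp(th)),velocity=.08)
stat()
print(bot.movel(list(kp(1.25,Y-.046)),velocity=.06,threshold=12)); stat()
p=monitor.read_eef_pos(); print("drawn",(np.array(p)-kp(1.25))@-CY)
im,d=get_image("scene"); save("s1.png",cv2.resize(im[130:230,260:400],None,fx=4,fy=4,interpolation=2))
E
```

```text
False
t 4.45 eef [0.4382 0.2217 0.1743] F [ 0.4  0.3 -0.2] w 0.05
t 4.88 eef [0.4384 0.2215 0.1747] F [-0.8  0.3  4.2] w 0.0135
t 6.3 eef [0.4677 0.2291 0.216 ] F [-0.1  0.3  0.1] w 0.0002
False
t 7.22 eef [0.4788 0.1848 0.2158] F [0.  0.3 0.3] w 0.0004
drawn 0.045634674652029125
```

View pics/s1.png

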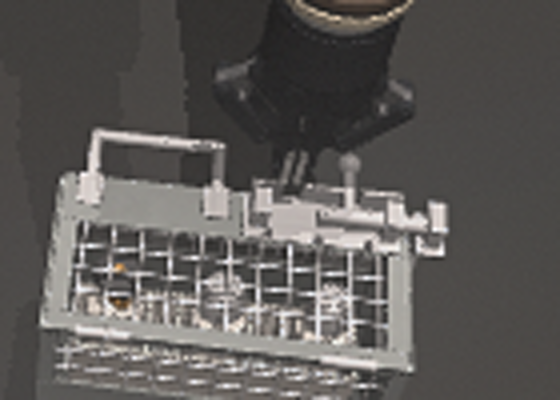

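The grip slipped off: the knob is still flat at (350,163) and the fingers are shut, to its left. I'll go back over it and look with the wrist camera before gripping again.

```bash
python3 - <<'E'
from h import *
r=ori(-Z,CY); q=qw(r)
def kp(th,y=.0772,dz=0): return grasp(cw(-.042-.044*np.cos(th),y,.176+.044*np.sin(th)+dz),r)
p=np.array(monitor.read_eef_pos()); bot.movel(list(p+Z*.03),velocity=.2)
bot.movel(list(kp(0)+Z*.075),velocity=.25); effector.move_gripper(.05)
pos=monitor.read_eef_pos(); rot=monitor.read_ee_rot(); im,d=get_image("wrist"); print(nets.pinpoint("wrist","bolt_knob")[:2]); print(camera_params("wrist"))
c=camera_params("wrist")
np.savez("w1.npz",im=im,d=d,pos=pos,rot=rot)
bot.movel(list(kp(0,dz=-.005)),velocity=.12,threshold=15); stat()
im2,d2=get_image("wrist"); im3,d3=get_image("scene")
v=np.hstack([im[::1],im2]); v=cv2.resize(v,(800,300)); w=cv2.resize(im3[130:200,280:400],(514,300),interpolation=2); out=np.zeros((600,800,3),np.uint8); out[:300]=v; out[300:,:514]=w; save("w1.png",out)
E
```

```text
[{'xy': [257.2, 210.7], 'confidence': 0.67}]
{'fx': 297.3186396354542, 'fy': 297.3186396354542, 'cx': 255.79246761221165, 'cy': 193.60423598258302, 'mount': array([[-2.02053915e-04,  9.56915571e-01,  2.90366232e-01,
         7.43417033e-02],
       [ 9.99999965e-01,  1.44522809e-04,  2.19577123e-04,
        -1.16461056e-04],
       [ 1.68152225e-04,  2.90366266e-01, -9.56915568e-01,
        -1.24863800e-01],
       [ 0.00000000e+00,  0.00000000e+00,  0.00000000e+00,
         1.00000000e+00]])}
t 9.38 eef [0.4384 0.2214 0.1695] F [0.3 0.7 0.4] w 0.05
```

View pics/w1.png

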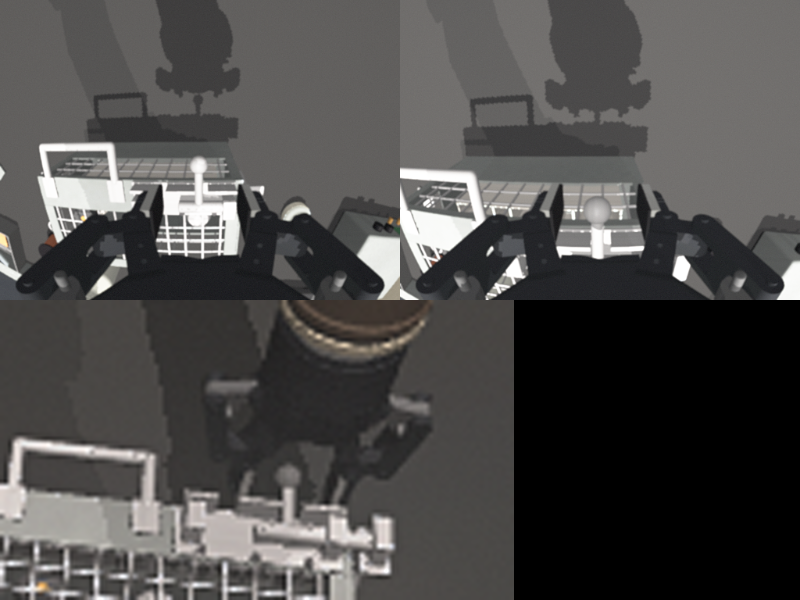

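The wrist view shows the knob centred between the fingers at (597,208), but maybe offset along the pads' width. I'll measure it with the wrist depth.

```bash
cat >> h.py <<'E'
def wcloud(d,tool=False,pos=None,rot=None):
    p=camera_params("wrist"); v,u=np.mgrid[:384,:512]; a=(u-p["cx"])/p["fx"]; b=(v-p["cy"])/p["fy"]; t=np.hypot(a,b)+1e-9
    k=np.tan(np.minimum(t,1.5))/t; P=np.stack([a*k,-b*k,-np.ones(u.shape)],-1)*d[...,None]
    M=np.array(p["mount"]); P=P@M[:3,:3].T+M[:3,3]
    return P if tool else P@rq(rot).as_matrix().T+np.array(pos)
E
python3 - <<'E'
from h import *
np.set_printoptions(suppress=True,precision=4)
w=np.load("w1.npz"); P=wcloud(w["d"],pos=w["pos"],rot=w["rot"]); T=wcloud(w["d"],tool=True)
K=P[196:226,242:272].reshape(-1,3); kx=(K-[C[0],C[1],0])
q=np.c_[kx@CX,kx@CY,K[:,2]]; m=(q[:,2]>.165)&(q[:,2]<.2)
print("knob px",[ (q[m][:,i].min(),np.median(q[m][:,i]),q[m][:,i].max()) for i in range(3)])
im,d=get_image("wrist"); pos,rot=monitor.read_eef_pos(),monitor.read_ee_rot()
T=wcloud(d,tool=True); P=wcloud(d,pos=pos,rot=rot)
m=(abs(T[...,1])<.015)&(abs(T[...,0])<.04)&(abs(T[...,2])<.025); t=T[m]; print("near in tool:",len(t),np.percentile(t,[2,50,98],axis=0))
f=(abs(T[...,1])>.02)&(abs(T[...,1])<.045)&(abs(T[...,0])<.03)&(T[...,2]>-.05)&(T[...,2]<.03); t=T[f]; print("fingers tool:",len(t),np.percentile(t,[1,50,99],axis=0))
print(camera_params("wrist")["mount"][:3,3])
E
```

```text
knob px [(np.float64(-0.09603609289120077), np.float64(-0.08919815543216575), np.float64(-0.0761495167701389)), (np.float64(0.06704758213301126), np.float64(0.07554119923216476), np.float64(0.08331885136744878)), (np.float64(0.17210375643689135), np.float64(0.180845691993533), np.float64(0.1849726072784671))]
near in tool: 3455 [[-0.0364 -0.0141 -0.0137]
 [-0.0212 -0.0009 -0.0078]
 [ 0.0101  0.0141  0.0179]]
fingers tool: 7984 [[-0.0237 -0.0445 -0.0484]
 [ 0.0073  0.0204 -0.0223]
 [ 0.0167  0.0447  0.0184]]
[ 0.0743 -0.0001 -0.1249]
```

```bash
python3 - <<'E'
from h import *
effector.move_gripper(0); stat(); bot.wait(.3); stat(); print(monitor.read_finger_force())
im,d=get_image("wrist"); im3,_=get_image("scene")
out=np.zeros((600,800,3),np.uint8); out[:,:]=cv2.resize(im[120:384,80:432],(800,600)); out[:240,:300]=cv2.resize(im3[130:194,300:380],(300,240),interpolation=2); save("w2.png",out)
T=wcloud(d,tool=True); t=T[(abs(T[...,1])<.03)&(abs(T[...,0])<.04)&(T[...,2]>-.03)&(T[...,2]<.03)]; print(np.percentile(t,[1,50,99],axis=0))
E
```

```text
t 9.97 eef [0.4382 0.2212 0.1693] F [-1.  -1.5  2.6] w 0.0134
t 10.27 eef [0.4382 0.2213 0.1692] F [-0.7 -0.7  4.1] w 0.0134
58.44163477420807
[[-3.71088636e-02 -2.56488616e-02 -2.97143247e-02]
 [ 7.15962986e-03 -5.62456744e-05 -1.03823936e-02]
 [ 1.39976529e-02  2.53914217e-02  1.29616046e-02]]
```

View pics/w2.png

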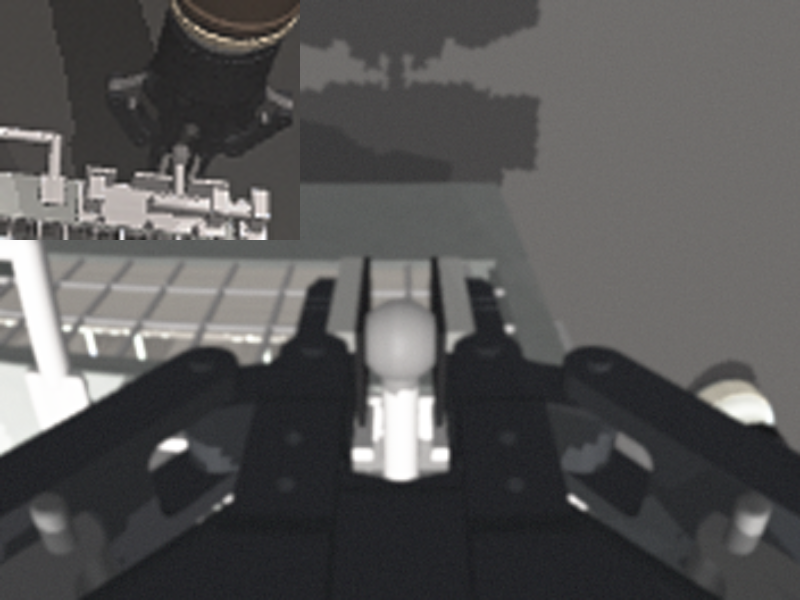

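The ball is well between the pads; the 13.4 mm width comes from pad compliance. I'll lift in small monitored steps.

```bash
python3 - <<'E'
from h import *
r=ori(-Z,CY)
K0=np.array(monitor.read_eef_pos()); 
def kp(th,dy=0): return K0+CX*.044*(1-np.cos(th))+Z*.044*np.sin(th)+CY*dy
for th in (.15,.3,.45,.6,.8,1.0,1.2):
    bot.movel(list(kp(th)),velocity=.06); print(th,end=" "); stat()
    if monitor.read_width()<.009: print("lost"); break
E
```

```text
0.15 t 10.63 eef [0.4385 0.2213 0.1755] F [ 2.3  0.7 -3.9] w 0.0136
0.3 t 10.89 eef [0.439  0.2214 0.182 ] F [-5.3 -1.5 -2.2] w 0.0139
0.45 t 11.15 eef [0.4418 0.2223 0.1887] F [-4.5 -1.1 -1.3] w 0.0134
0.6 t 11.41 eef [0.4448 0.223  0.195 ] F [-10.1  -3.3   4.9] w 0.0137
0.8 t 11.71 eef [0.4577 0.2266 0.203 ] F [ 27.2   7.2 -13.2] w 0.0055
lost
```

```bash
cat >> h.py <<'E'
from scipy.optimize import least_squares
def ball(guess=(0,0,0)):
    _,d=get_image("wrist"); T=wcloud(d,tool=True).reshape(-1,3); g=np.array(guess,float)
    for k in range(6):
        D=T-g; m=(np.linalg.norm(D,axis=1)<.0125)&(abs(D[:,1])<.006)&(D[:,0]>-.002)   # near side
        if m.sum()<15: return None
        g=least_squares(lambda c:np.linalg.norm(T[m]-c,axis=1)-.0085,g,loss="soft_l1",f_scale=.001).x
    return g
E
python3 - <<'E'
from h import *
np.set_printoptions(suppress=True,precision=4)
r=ori(-Z,CY); q=qw(r)
def kp(dz=0): return grasp(cw(-.087,.0757,.176+dz),r)
p=np.array(monitor.read_eef_pos()); effector.move_gripper(.05); bot.movel(list(p+Z*.05),velocity=.25)
bot.wait(.2)
bot.movel(list(kp(.04)),velocity=.25)
b=ball((0,0,.04)); print("ball above",b); 
bot.movel(list(kp(-.010)),velocity=.12,threshold=15); b=ball((0,0,-.012)); print(b); stat()
effector.move_gripper(0.0); b=ball((0,0,-.012)); print("gripped",b); stat()
K0=np.array(monitor.read_eef_pos())
for th in (.15,.3,.45,.6,.72):
    bot.movel(list(K0+CX*.044*(1-np.cos(th))+Z*.044*np.sin(th)),velocity=.05); print(th,ball((0,0,-.012)),end=" "); stat()
    if monitor.read_width()<.009: print("lost"); break
E
```

```text
ball above [-0.0004  0.0016  0.0381]
[ 0.0011  0.0013 -0.0106]
t 13.75 eef [0.4382 0.2199 0.1649] F [-0.8 -0.1 -0.9] w 0.0504
gripped [ 0.0008 -0.0002 -0.0105]
t 14.23 eef [0.4378 0.2198 0.1645] F [-0.2  0.2  4.6] w 0.0138
0.15 [ 0.0008 -0.0001 -0.0102] t 14.57 eef [0.4381 0.2198 0.1708] F [ 1.8  1.8 -4.7] w 0.0139
0.3 [-0.0007 -0.0003 -0.0098] t 14.91 eef [0.438  0.2197 0.1776] F [-4.2  0.9  1.8] w 0.0133
0.45 [-0.0003 -0.     -0.008 ] t 15.24 eef [0.4397 0.2202 0.1837] F [-6.9 -4.2  1. ] w 0.0141
0.6 [-0.0007 -0.     -0.0087] t 15.57 eef [0.4426 0.221  0.1897] F [-11.9  -3.1   8.6] w 0.0136
0.72 [ 0.0004 -0.0002 -0.0083] t 15.88 eef [0.4465 0.2221 0.1942] F [-8.9 -4.   9.2] w 0.0137
```

```bash
python3 - <<'E'
from h import *
np.set_printoptions(suppress=True,precision=4)
p=np.array(monitor.read_eef_pos())
bot.movel(list(p-CX*.0005+Z*.0045),velocity=.04); print(ball((0,0,-.01)),end=" "); stat()
if monitor.read_width()>.009:
    p=np.array(monitor.read_eef_pos())
    print(bot.movel(list(p-CY*.044),velocity=.05,threshold=14)); print(ball((0,0,-.01)),end=" "); stat()
    e=np.array(monitor.read_eef_pos()); print("drawn",(p-e)@CY, "knob y", (e-[C[0],C[1],0])@CY)
E
```

```text
[-0.006   0.0001 -0.0085] t 16.23 eef [0.4452 0.2215 0.1994] F [-6.5 -2.6  7.6] w 0.0132
True
[-0.0062  0.0006 -0.0083] t 17.05 eef [0.4548 0.1841 0.1993] F [-1.5  3.8 -1.2] w 0.0136
drawn 0.03863685975652294 knob y 0.03698954758422758
```

```bash
python3 - <<'E'
from h import *
np.set_printoptions(suppress=True,precision=4)
p=np.array(monitor.read_eef_pos())
print(bot.movel(list(p-CY*.006),velocity=.03,threshold=20)); print(ball((-.006,0,-.008)),end=" "); stat()
e=np.array(monitor.read_eef_pos()); print("more",(p-e)@CY)
E
```

```text
False
[-0.006   0.0017 -0.0083] t 17.44 eef [0.4555 0.1831 0.1997] F [-6.  16.5  0.2] w 0.0139
more 0.0010694228836392163
```

```bash
python3 - <<'E'
from h import *
np.set_printoptions(suppress=True,precision=4)
e=np.array(monitor.read_eef_pos())+CY*.0018
b=np.array([-.006,0,-.0083]); bc=e-CX*b[0]-Z*b[2]; th0=np.arcsin((bc[2]-.1755)/.044); print("th",th0, "x",(bc-[C[0],C[1],0])@CX)
for th in (.6,.45,.3,.15):
    t=e+CX*.044*(np.cos(th0)-np.cos(th))+Z*.044*(np.sin(th)-np.sin(th0))
    hit=bot.movel(list(t),velocity=.06,threshold=20); print(th,hit,end=" "); stat()
    if hit: break
effector.move_gripper(.05)
p=np.array(monitor.read_eef_pos()); bot.movel(list(p+Z*.07),velocity=.25); bot.wait(.1)
im,d=get_image("scene"); dt=get_image("top")[1]
for c,dd in(("scene",d),("top",dt)):
    P=cloud(c,dd).reshape(-1,3); q=P-[C[0],C[1],0]; x=q@CX;y=q@CY;z=P[:,2]
    m=(z>.169)&(z<.24)&(x<-.072)&(x>-.12)&(abs(y-.04)<.06); print(c,m.sum(),np.median(x[m]),np.median(y[m]),np.median(z[m]),np.percentile(z[m],97))
E
```

```text
th 0.8310702604490329 x -0.07286993683818392
0.6 True t 17.67 eef [0.4468 0.1834 0.1937] F [-14.6  -4.3  11.7] w 0.0108
scene 29 -0.08229493410492356 0.03654471854960442 0.18120972619759768 0.1849794569487581
top 7 -0.09138864000342181 -0.01112141115092874 0.1703645896549999 0.18165887559894972
```

The knob is flat again, drawn by about 39 mm and lying in the second notch. Next is the hatch.

```bash
python3 - <<'E'
from h import *
np.set_printoptions(suppress=True,precision=4)
r=ori(-Z,CX); q=qw(r); B=cw(-.1,-.056,.163); g=grasp(B,r,.007)
effector.move_gripper(.032)
bot.move_ptp(list(g+Z*.07),q); stat()
_,d=get_image("wrist"); pos,rot=monitor.read_eef_pos(),monitor.read_ee_rot()
P=wcloud(d,pos=pos,rot=rot).reshape(-1,3)-[C[0],C[1],0]; x=P@CX;y=P@CY;z=P[:,2]
m=(x<-.085)&(x>-.12)&(abs(y+.056)<.03)&(z>.15)&(z<.18); print("bar x",np.percentile(x[m],[3,50,97]),"z",np.percentile(z[m],97),m.sum())
xb=np.percentile(x[m],[3,97]).mean()
if abs(xb+.1)<.008: g=g+CX*(xb+.1)*.5
print(bot.movel(list(g),velocity=.15,threshold=12)); stat()
effector.move_gripper(0); stat()
K=np.array(monitor.read_eef_pos()); np.save("K.npy",K)
for th in np.arange(.12,.61,.12):
    bot.movel(list(K+CX*.162*(1-np.cos(th))+Z*.162*np.sin(th)),velocity=.12)
    if monitor.read_width()<.004: print("lost",th); break
stat()
E
```

```text
t 20.29 eef [0.4586 0.0892 0.2261] F [-0.3  0.6 -1. ] w 0.0319
bar x [-0.1055 -0.1014 -0.0973] z 0.16600134507371192 1061
False
t 20.96 eef [0.4582 0.0888 0.1564] F [ 1.3  0.1 -0.2] w 0.0321
t 21.31 eef [0.4579 0.0887 0.157 ] F [-1.9 -0.7  5.1] w 0.0071
t 22.86 eef [0.4849 0.096  0.2473] F [ 6.2  2.7 -7. ] w 0.0071
```

```bash
python3 - <<'E'
from h import *
K=np.load("K.npy")
for th in np.linspace(.72,1.84,9):
    bot.movel(list(K+CX*.162*(1-np.cos(th))+Z*.162*np.sin(th)),velocity=.12)
    print(round(th,2),end=" "); stat()
    if monitor.read_width()<.004: print("lost",th); break
im,d=get_image("scene"); save("h1.png",cv2.resize(im[90:290,220:420],(600,600),interpolation=2))
E
```

```text
0.72 t 23.17 eef [0.496  0.0989 0.2627] F [ 2.7  1.1 -6. ] w 0.0067
0.86 t 23.51 eef [0.5114 0.103  0.2792] F [-1.4  0.4 -2.4] w 0.007
1.0 t 23.85 eef [0.529  0.1077 0.2933] F [-6.2  0.8  3.9] w 0.0071
1.14 t 24.19 eef [0.5483 0.1128 0.3048] F [-6.9  1.7  8.1] w 0.0069
1.28 t 24.53 eef [0.5693 0.1184 0.3125] F [-4.1  0.7  6.7] w 0.0067
1.42 t 24.88 eef [0.5906 0.1241 0.317 ] F [-2.3  2.1  3.3] w 0.0066
1.56 t 25.22 eef [0.6128 0.13   0.3193] F [-1.3  2.6  5.1] w 0.0066
1.7 t 25.56 eef [0.635  0.1359 0.3179] F [0.7 4.1 3.5] w 0.007
1.84 t 25.9 eef [0.6562 0.1416 0.3129] F [1.2 3.7 2.5] w 0.0067
```

View pics/h1.png

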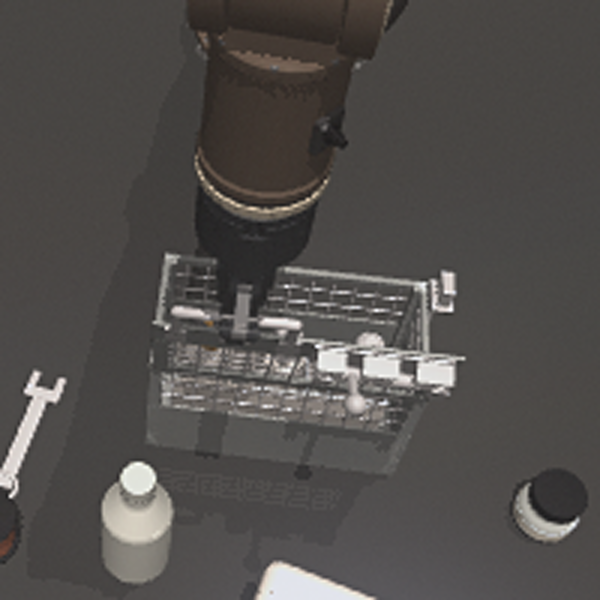

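The hatch stands past vertical, with the bar at (240,322) still held; brass shows at (210,323). I'll release, rise, and look into the well with the wrist camera.

```bash
python3 - <<'E'
from h import *
np.set_printoptions(suppress=True,precision=4)
effector.move_gripper(.06); p=np.array(monitor.read_eef_pos()); bot.movel(list(p+Z*.05),velocity=.25)
r=ori(-Z,CX); bot.movel(list(cw(-.01,-.074,.30)),velocity=.25); stat()
pos,rot=monitor.read_eef_pos(),monitor.read_ee_rot(); im,d=get_image("wrist"); np.savez("w3.npz",im=im,d=d,pos=pos,rot=rot)
P=wcloud(d,pos=pos,rot=rot)
for n in("valve_wheel","valve_cyl","capped_a","capped_b"):
    for o in nets.pinpoint("wrist",n)[:2]:
        u,v=map(int,np.round(o["xy"])); w=P[v,u]; k=w-[C[0],C[1],0]; print(n,o["xy"],round(o["confidence"],2),"cage",k@CX,k@CY,w[2])
k=P-[C[0],C[1],0]; x=k@CX;y=k@CY;z=P[...,2]
w=(abs(x)<.03)&(abs(y+.074)<.03)&(z>.136)&(z<.152); print("wheel pts",w.sum(),"x",np.percentile(x[w],[2,98]),"y",np.percentile(y[w],[2,98]),"z",np.median(z[w]))
rgb=im.astype(int); br=(abs(x)<.035)&(abs(y+.074)<.035)&(rgb[...,0]-rgb[...,2]>50)&(z>.1)&(z<.135); print("brass",br.sum(),[np.percentile(a[br],[5,50,95]) for a in(x,y,z)])
_,ds=get_image("scene"); S=cloud("scene",ds).reshape(-1,3); kk=S-[C[0],C[1],0]
m=(S[:,2]>.2)&(S[:,2]<.36)&(kk@CX>.03)&(kk@CX<.2)&(abs(kk@CY)<.13); a=np.polyfit(S[m,2],(kk@CX)[m],1); print("hatch lean",m.sum(),np.pi/2+np.arctan(a[0]))
out=cv2.resize(im,(800,600)); save("w3.png",out)
E
```

```text
t 27.52 eef [0.5508 0.0951 0.3003] F [0.5 0.4 0.7] w 0.0602
valve_wheel [264.2, 182.6] 0.79 cage -0.0013358499463086114 -0.07411343219759682 0.14408583710980083
valve_cyl [261.6, 156.2] 0.64 cage -0.0024814793306497974 -0.054533856338851765 0.10171003425118427
capped_a [258.7, 106.2] 0.67 cage -0.006343766490190242 0.00035668696097777776 0.13960503239430705
capped_a [260.1, 50.7] 0.59 cage -0.005060919958175732 0.05853533936988804 0.11445601043495054
capped_b [258.7, 106.2] 0.67 cage -0.006343766490190242 0.00035668696097777776 0.13960503239430705
capped_b [260.1, 50.7] 0.59 cage -0.005060919958175732 0.05853533936988804 0.11445601043495054
wheel pts 856 x [-0.0141  0.0144] y [-0.0877 -0.0577] z 0.14317032954323897Traceback (most recent call last):
  File "<stdin>", line 12, in <module>
    return _quantile_unchecked(
        a, q, axis, out, overwrite_input, method, keepdims, weights)
    return _ureduce(a,
                    func=_quantile_ureduce_func,
    ...<5 lines>...
                    overwrite_input=overwrite_input,
                    method=method)
    r = func(a, **kwargs)
    result = _quantile(arr,
                       quantiles=q,
    ...<2 lines>...
                       out=out,
                       weights=wgt)
    slices_having_nans = np.isnan(arr[-1, ...])
                                  ~~~^^^^^^^^^
IndexError: index -1 is out of bounds for axis 0 with size 0
```

```bash
python3 - <<'E'
from h import *
w=np.load("w3.npz"); im=w["im"]; save("w3.png",np.hstack([cv2.resize(im,(420,315)),cv2.resize(im[140:235,215:310],(315,315),interpolation=2)]))
_,ds=get_image("scene"); S=cloud("scene",ds).reshape(-1,3); kk=S-[C[0],C[1],0]
m=(S[:,2]>.2)&(S[:,2]<.36)&(kk@CX>.05)&(kk@CX<.2)&(abs(kk@CY)<.13); a=np.polyfit(S[m,2],(kk@CX)[m],1); print("hatch angle",m.sum(),np.pi/2+np.arctan(a[0]))
E
```

```text
hatch angle 1329 1.53248826216395
```

View pics/w3.png

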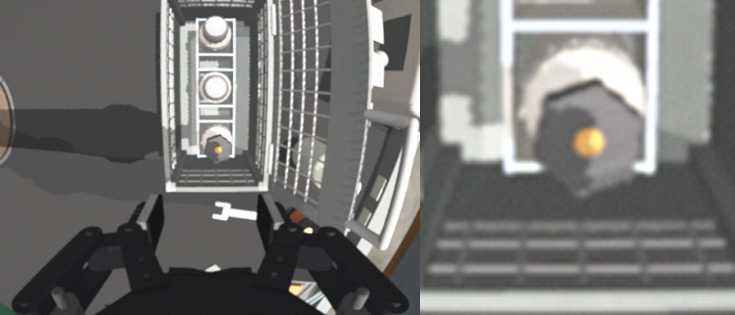

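```bash
python3 - <<'E'
from h import *
np.set_printoptions(suppress=True,precision=4)
r=ori(-Z,CY); q=qw(r); W=cw(.0,-.0735,.138)
effector.move_gripper(.05)
bot.move_ptp(list(W+Z*.09),q)
print(bot.movel(list(W),velocity=.12,threshold=8)); stat()
effector.move_gripper(0); stat()
W=np.array(monitor.read_eef_pos())
bot.movel(list(W+Z*.03),velocity=.08); stat()
if monitor.read_width()>.02:
    bot.movel(list(W+Z*.178),velocity=.18); stat()
    bot.movel([.575,-.055,W[2]+.178],velocity=.2); stat()
    bot.movel([.575,-.055,W[2]+.01],velocity=.2); stat()
im,d=get_image("scene"); save("p1.png",cv2.resize(im[90:330,120:420],(750,600),interpolation=2))
E
```

```text
False
t 30.34 eef [0.5601 0.0976 0.1387] F [0.3 1.  0.3] w 0.0501
t 30.65 eef [0.5604 0.0977 0.1392] F [-1.7  0.   6.1] w 0.0298
t 31.19 eef [0.5602 0.0977 0.1692] F [-0.5  0.8 -4.2] w 0.0297
t 32.17 eef [0.5597 0.0976 0.3158] F [ 0.2  0.4 -3.9] w 0.0301
t 33.08 eef [ 0.5749 -0.0534  0.3168] F [-0.2  1.2 -3.4] w 0.0302
t 34.08 eef [ 0.5758 -0.0547  0.1503] F [-0.2 -0.3 -3.9] w 0.0299
```

View pics/p1.png

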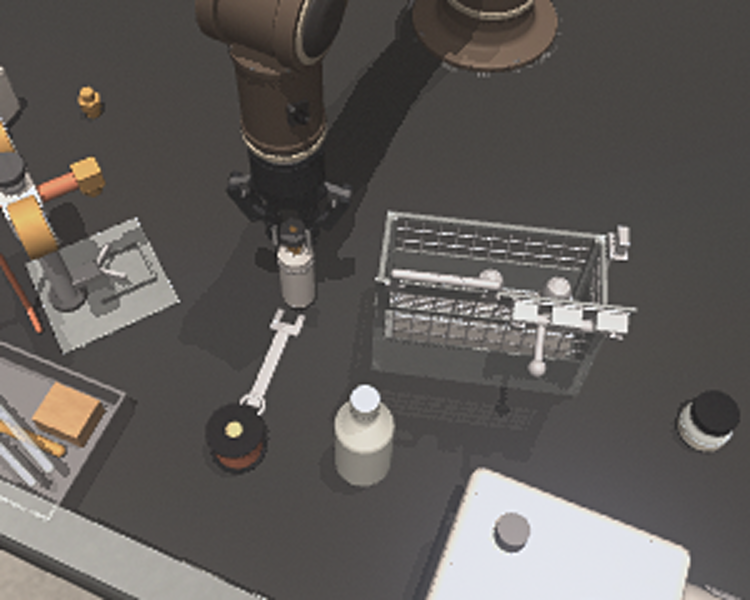

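The picture shows the cylinder upright in the hand at (297,280) just above clear bench, the hatch open with its bar at (445,280), and both capped cylinders still in the cage. I'll set it down and check reach for the leaning grasp.

```bash
python3 - <<'E'
from h import *
np.set_printoptions(suppress=True,precision=3)
e=np.array(monitor.read_eef_pos())
print(bot.movel([e[0],e[1],e[2]-.022],velocity=.03,threshold=5)); stat()
effector.move_gripper(.055); stat(); e=np.array(monitor.read_eef_pos()); np.save("cyl.npy",e[:2])
bot.movel(list(e+Z*.07),velocity=.2); stat()
q0=kin.solve_ik
for pit in(36,40,44):
  for yw in(-38.2,-20):
    p=np.radians(pit)
    def go(P,yw,fw=.002):
        e2=np.array([np.cos(np.radians(yw)),np.sin(np.radians(yw)),0]); o=[]
        for s in(1,-1):
            r=ori(e2*np.cos(p)-Z*np.sin(p),s*np.cross(Z,e2)); k=q0(list(grasp(P,r,-.002)),qw(r)); o.append(None if k is None else np.round(k,2).tolist())
        return o
    print(pit,yw,"bench",go([e[0],e[1],.07],yw),"hi",go([e[0],e[1],.17],yw))
    if yw<-30: print("  front.1",go(S0-SX*.1+[0,0,.094],yw),"front.06",go(S0-SX*.06+[0,0,.094],yw),"home",go(S0+[0,0,.076],yw))
E
```

```text
True
t 34.63 eef [ 0.576 -0.055  0.135] F [-1.3  1.1  5.6] w 0.0302
t 35.0 eef [ 0.575 -0.055  0.134] F [-0.4 -0.7 -0.6] w 0.0549
t 35.5 eef [ 0.575 -0.055  0.205] F [-0.6  0.1 -0.7] w 0.055
36 -38.2 bench [[0.53, 1.14, -1.25, 2.32, 2.07, 1.78, -0.89], [-0.73, 0.67, 0.36, 2.4, 2.03, 0.7, 1.57]] hi [[-1.14, 0.53, 0.9, 2.4, 1.85, 0.41, -1.28], [-0.59, 0.37, 0.18, 2.37, 1.72, 0.75, 2.06]]
  front.1 [[0.98, 1.02, -1.25, 2.41, 2.24, 1.48, -0.7], [-0.17, 0.56, 0.2, 2.48, 2.48, 0.79, 1.55]] front.06 [[1.02, 1.04, -1.25, 2.33, 2.27, 1.42, -0.61], [-0.07, 0.57, 0.16, 2.4, 2.5, 0.74, 1.62]] home [[1.07, 1.15, -1.25, 2.21, 2.34, 1.38, -0.47], [0.08, 0.64, 0.08, 2.27, 2.53, 0.72, 1.69]]
36 -20 bench [[0.72, 1.12, -1.25, 2.45, 2.34, 1.55, -0.66], [-0.4, 0.63, 0.16, 2.51, 2.58, 0.88, 1.48]] hi [[0.75, 0.65, -1.23, 2.43, 2.09, 1.15, -0.73], [-0.44, 0.31, 0.2, 2.49, 2.36, 0.64, 1.81]]
40 -38.2 bench [[0.55, 1.07, -1.25, 2.3, 1.99, 1.66, -0.86], [-0.69, 0.62, 0.36, 2.38, 1.99, 0.61, 1.66]] hi [[-1.24, 0.6, 1.11, 2.37, 1.83, 0.19, -1.24], [-0.53, 0.34, 0.15, 2.34, 1.62, 0.68, 2.2]]
  front.1 [[0.99, 0
[... 474 characters left out ...]
]]
44 -38.2 bench [[0.58, 1.01, -1.25, 2.28, 1.92, 1.54, -0.82], [-0.64, 0.58, 0.35, 2.35, 1.93, 0.53, 1.78]] hi [[-1.23, 0.57, 1.13, 2.34, 1.39, 0.13, -0.76], [-0.47, 0.31, 0.12, 2.3, 1.51, 0.63, 2.35]]
  front.1 [[1.02, 0.89, -1.24, 2.35, 2.06, 1.24, -0.62], [-0.08, 0.47, 0.15, 2.41, 2.37, 0.55, 1.76]] front.06 [[1.05, 0.93, -1.24, 2.27, 2.07, 1.21, -0.52], [0.05, 0.49, 0.07, 2.32, 2.35, 0.52, 1.86]] home [[1.08, 1.05, -1.25, 2.14, 2.13, 1.21, -0.39], [0.3, 0.58, -0.15, 2.19, 2.29, 0.55, 2.05]]
44 -20 bench [[0.76, 0.97, -1.25, 2.39, 2.14, 1.29, -0.61], [-0.24, 0.52, 0.03, 2.44, 2.47, 0.65, 1.71]] hi [[0.8, 0.55, -1.23, 2.34, 1.88, 0.92, -0.55], [-0.37, 0.25, 0.17, 2.41, 2.11, 0.42, 2.13]]
```

```bash
python3 - <<'E'
from h import *
c=np.load("cyl.npy"); print(c, "corner",cw(-.062,-.122,0),cw(.062,-.122,0))
for pit in(38,41,44):
  for yw in(-8,-14,-20):
    p=np.radians(pit); e2=np.array([np.cos(np.radians(yw)),np.sin(np.radians(yw)),0]); r=ori(e2*np.cos(p)-Z*np.sin(p),-np.cross(Z,e2)); o=[]
    for h in(.07,.15,.2,.24):
        k=kin.solve_ik(list(grasp([c[0],c[1],h],r,-.002)),qw(r)); o.append(None if k is None else np.round(k,2).tolist())
    print(pit,yw,o)
_,d=get_image("scene"); P=cloud("scene",d).reshape(-1,3); m=(abs(P[:,0]-c[0])<.05)&(abs(P[:,1]-c[1])<.05)&(P[:,2]>.02)&(P[:,2]<.15)
for z0 in(.03,.06,.09,.13): 
    s=m&(abs(P[:,2]-z0)<.015); print(z0,s.sum(),np.percentile(P[s,0],[2,98]),np.percentile(P[s,1],[2,98]))
E
```

```text
[ 0.57479828 -0.05475626] corner [0.51210832 0.03476943 0.        ] [0.63199442 0.0664447  0.        ]
38 -8 [[-0.0, 0.58, -0.11, 2.52, 2.85, 0.88, 1.66], [-0.1, 0.33, 0.01, 2.51, 2.82, 0.61, 1.69], [-0.2, 0.19, 0.12, 2.48, 2.75, 0.45, 1.77], [-0.31, 0.08, 0.23, 2.45, 2.6, 0.32, 1.93]]
38 -14 [[-0.2, 0.59, 0.03, 2.51, 2.71, 0.86, 1.57], [-0.27, 0.34, 0.11, 2.5, 2.61, 0.62, 1.73], [-0.33, 0.2, 0.17, 2.47, 2.45, 0.48, 1.92], [-0.36, 0.09, 0.19, 2.44, 2.22, 0.39, 2.18]]
38 -20 [[-0.36, 0.6, 0.13, 2.5, 2.56, 0.82, 1.53], [-0.41, 0.35, 0.18, 2.48, 2.39, 0.62, 1.78], [-0.42, 0.21, 0.18, 2.45, 2.18, 0.53, 2.05], [-0.41, 0.11, 0.16, 2.41, 1.95, 0.48, 2.31]]
41 -8 [[0.08, 0.55, -0.2, 2.49, 2.79, 0.78, 1.75], [-0.04, 0.31, -0.06, 2.47, 2.75, 0.51, 1.77], [-0.19, 0.17, 0.11, 2.44, 2.68, 0.34, 1.85], [-0.29, 0.07, 0.22, 2.41, 2.43, 0.23, 2.12]]
41 -14 [[-0.13, 0.55, -0.04, 2.49, 2.67, 0.76, 1.66], [-0.23, 0.31, 0.07, 2.47, 2.54, 0.52, 1.82], [-0.31, 0.18, 0.16, 2.44, 2.34, 0.39, 2.05], [-0.32, 0.08, 0.16, 2.4, 2.02, 0.33, 2.38]]
41 -20 [[-0.31, 0.55, 0.09, 2.47, 2.53, 0.73, 1.61], [-0.37, 0.32, 
[... 212 characters left out ...]
9], [-0.14, 0.16, 0.07, 2.4, 2.53, 0.25, 2.01], [-0.22, 0.07, 0.14, 2.37, 2.08, 0.17, 2.47]]
44 -14 [[-0.06, 0.51, -0.11, 2.46, 2.61, 0.67, 1.76], [-0.19, 0.29, 0.05, 2.43, 2.45, 0.43, 1.92], [-0.27, 0.16, 0.13, 2.4, 2.16, 0.31, 2.24], [-0.27, 0.07, 0.12, 2.36, 1.76, 0.28, 2.66]]
44 -20 [[-0.24, 0.52, 0.03, 2.44, 2.47, 0.65, 1.71], [-0.36, 0.3, 0.17, 2.42, 2.23, 0.45, 1.99], [-0.33, 0.18, 0.13, 2.38, 1.89, 0.39, 2.37], [-0.31, 0.09, 0.1, 2.34, 1.59, 0.39, 2.71]]
0.03 52 [0.57598951 0.59865582] [-0.06855637 -0.0348716 ]
0.06 73 [0.57015636 0.5982626 ] [-0.06839223 -0.03474661]
0.09 117 [0.56571989 0.5983075 ] [-0.07364137 -0.03536179]
0.13 115 [0.56255612 0.5934277 ] [-0.06951633 -0.03996347]
```

```bash
cat >> h.py <<'E'
def lean(yaw,pit=np.radians(39)):
    e2=np.array([np.cos(yaw),np.sin(yaw),0]); return ori(e2*np.cos(pit)-Z*np.sin(pit),-np.cross(Z,e2))
E
python3 - <<'E'
from h import *
np.set_printoptions(suppress=True,precision=4)
c=np.load("cyl.npy"); r=lean(np.radians(-14)); q=qw(r)
e=np.array(monitor.read_eef_pos()); bot.movel(list(e+Z*.075),velocity=.25); effector.move_gripper(.066)
G=lambda h: list(grasp([c[0],c[1],h],r,-.002))
bot.move_ptp(G(.24),q); stat()
hit=bot.movel(G(.07),velocity=.12,threshold=8); print(hit); stat()
if not hit: 
    effector.move_gripper(0); stat()
    e=np.array(monitor.read_eef_pos()); np.save("g.npy",e); bot.movel(list(e+Z*.022),velocity=.06); stat()
im,d=get_image("scene"); save("p2.png",cv2.resize(im[110:290,120:420],(800,480),interpolation=2))
E
```

```text
t 38.17 eef [ 0.5738 -0.0546  0.2417] F [ 0.2 -0.6  1.1] w 0.0659
False
t 39.74 eef [ 0.5736 -0.0543  0.0719] F [ 0.1 -0.4  0.1] w 0.0661
t 40.09 eef [ 0.5737 -0.0544  0.0722] F [-1.9  1.   6.1] w 0.0404
t 40.62 eef [ 0.5736 -0.0544  0.0943] F [-0.6 -0.4 -3.9] w 0.0403
```

View pics/p2.png

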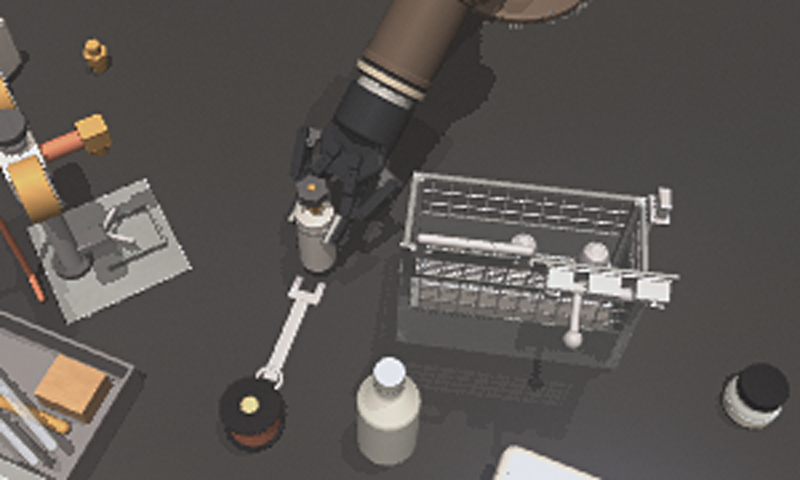

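The cylinder is held by its body at (315,235), upright and clear of the wrench. Next is the stand.

```bash
python3 - <<'E'
from h import *
np.set_printoptions(suppress=True,precision=4)
r=lean(SA); q=qw(r); off=.0012; zf=.0722
T=lambda x,f: list(S0+SX*(x-off)+Z*(zf+f))
e=np.array(monitor.read_eef_pos()); bot.movel(list(e+Z*.03),velocity=.12)
bot.move_ptp(T(-.1,.045),q); stat()
bot.movel(T(-.1,.024),velocity=.1); stat()
# where is the cylinder now (scene/top depth), relative to expectation
for cam in("scene","top"):
    _,d=get_image(cam); P=cloud(cam,d).reshape(-1,3); D=P-S0; u=D@SX; v=D@SY
    m=(abs(u+.1)<.035)&(abs(v)<.035)&(P[:,2]>.15)&(P[:,2]<.18); print(cam,m.sum(),"wheel u",np.percentile(u[m],[3,97]),"v",np.percentile(v[m],[3,97]),"z",np.median(P[m,2]))
E
```

```text
t 41.76 eef [ 0.548  -0.2137  0.1162] F [-0.4 -0.2 -3.7] w 0.0405
t 42.12 eef [ 0.5481 -0.2132  0.0955] F [-0.8  0.  -3.6] w 0.0408
scene 108 wheel u [-0.1116 -0.0826] v [-0.0128  0.017 ] z 0.16322086805828162
top 94 wheel u [-0.1163 -0.0876] v [-0.0132  0.0142] z 0.16356106371793477
```

Both cameras put the cylinder within 1.5 mm of plan relative to the stand (v +1.3 mm), with its foot at 23 mm. I'll bring it in.

```bash
python3 - <<'E'
from h import *
np.set_printoptions(suppress=True,precision=4)
off=.0012+.0005; zf=.0722
T=lambda x,f: list(S0+SX*(x-off)-SY*.0013+Z*(zf+f))
hit=bot.movel(T(-.004,.024),velocity=.08,threshold=10); print(hit); stat()
if not hit:
    print("down",bot.movel(T(-.004,.002),velocity=.04,threshold=5)); stat()
    p=np.array(monitor.read_eef_pos())
    print("push",bot.movel(list(p+SX*.012),velocity=.03,threshold=9)); stat()
    e=np.array(monitor.read_eef_pos()); print("pushed",(e-p)@SX,(e-p)@SY,"x now",(e-S0)@SX+off)
E
```

```text
False
t 43.56 eef [ 0.6222 -0.2735  0.096 ] F [-0.3  0.1 -2.9] w 0.0403
down True
t 44.02 eef [ 0.623  -0.274   0.0783] F [ 1.2 -1.1  2.1] w 0.0405
push True
t 44.25 eef [ 0.6239 -0.2748  0.0783] F [ 1.4 -0.8  1.3] w 0.0404
pushed 0.0012213876849946168 -3.3083455596284164e-05 x now -0.0024056164790123118
```

```bash
python3 - <<'E'
from h import *
np.set_printoptions(suppress=True,precision=4)
for k in range(3):
    p=np.array(monitor.read_eef_pos()); F0=np.array(monitor.read_ft_force())
    hit=bot.movel(list(p+SX*.006),velocity=.02,threshold=14); e=np.array(monitor.read_eef_pos()); F=np.array(monitor.read_ft_force())
    print(hit,"moved",(e-p)@SX,"F SX",F0@SX,F@SX,"SY",F@SY,"z",F[2],"x",(e-S0)@SX+.0017)
    if F@SX<-8: break
print(monitor.read_clock())
E
```

```text
True moved 0.0032887119860669865 F SX 1.6028996197911716 -6.767260261128339 SY 0.3692239982724499 z 8.456435641726703 x 0.0008830955070546745
True moved 0.00019227473921737225 F SX -6.767260261128339 -8.341023767626758 SY 0.06050865036029407 z 8.513402740308413 x 0.0010753702462720466
44.7583
```

```bash
cat > chk.py <<'E'
from h import *
np.set_printoptions(suppress=True,precision=4)
for cam,o in(("scene",(.0024,.0009)),("top",(-.0024,-.0009))):
    _,d=get_image(cam); P=cloud(cam,d).reshape(-1,3); D=P-S0; u=D@SX-o[0]; v=D@SY-o[1]
    for z0,z1 in((.137,.152),(.06,.10),(.016,.05)):
        m=(abs(u)<.026)&(abs(v)<.026)&(P[:,2]>z0)&(P[:,2]<z1)
        if m.sum()>8: print(cam,z0,m.sum(),"u",np.percentile(u[m],[3,97]),"v",np.percentile(v[m],[3,97]),"z",np.median(P[m,2]))
    k=P-[C[0],C[1],0]; x=k@CX; y=k@CY; z=P[:,2]
    m=(x>.066)&(x<.2)&(abs(y)<.12)&(z>.19)&(z<.34)
    if m.sum()>20: a=np.polyfit(z[m],x[m],1); print(" hatch",m.sum(),np.pi/2+np.arctan(a[0]))
E
python3 - <<'E'
from h import *
effector.move_gripper(.062); stat(); r=lean(SA).as_matrix()[:,2]
e=np.array(monitor.read_eef_pos()); bot.movel(list(e-r*.07),velocity=.12); stat()
E
python3 chk.py
```

```text
t 45.1 eef [ 0.6271 -0.2772  0.078 ] F [0.7 0.7 0.2] w 0.0619
t 45.83 eef [ 0.5849 -0.2436  0.1223] F [ 0.3  1.1 -0.7] w 0.0621
scene 0.137 104 u [-0.0143  0.0146] v [-0.0151  0.0145] z 0.14589575237607277
scene 0.06 102 u [-0.0184  0.0191] v [0.004  0.0203] z 0.07908531692295745
scene 0.016 88 u [-0.0174  0.0247] v [-0.0111  0.0249] z 0.039056174028458124
 hatch 1293 1.768955054638365
top 0.137 60 u [-0.0146  0.0096] v [-0.0129  0.0144] z 0.1453930486105186
top 0.06 47 u [-0.0196 -0.0008] v [-0.0187  0.0201] z 0.08103412569261992
top 0.016 44 u [-0.0201  0.0127] v [-0.0244  0.0238] z 0.03399620445968243
 hatch 1430 1.8878509522877571
```

```bash
python3 - <<'E'
from h import *
e=np.array(monitor.read_eef_pos())
try: bot.movel(list(e-SX*.03+Z*.05),velocity=.15)
except bot.Unreachable: bot.movel(list(e+Z*.04),velocity=.15)
bot.wait(.3); stat()
E
python3 chk.py; python3 -c "
from h import *
for c in('capped_a','wire_spool','wash_bottle','wrench','pipe_union','grease_jar'): print(c,[(np.round(r['xy']),round(r['confidence'],2)) for r in nets.pinpoint('top',c)[:2]])
print(workorder.hand_in())"
```

```text
t 46.77 eef [ 0.561  -0.2257  0.171 ] F [-0.4  0.6  0.4] w 0.062
scene 0.137 100 u [-0.0144  0.0147] v [-0.015   0.0144] z 0.1466241388976286
scene 0.06 110 u [-0.0189  0.0198] v [0.0024 0.02  ] z 0.08091374404543394
scene 0.016 88 u [-0.0174  0.0246] v [-0.0111  0.0236] z 0.038041976732085314
 hatch 1299 1.7740882675224536
top 0.137 59 u [-0.014   0.0089] v [-0.0129  0.0144] z 0.14639213957240993
top 0.06 51 u [-0.0198  0.0014] v [-0.0192  0.0201] z 0.08258223067945547
top 0.016 43 u [-0.0201  0.0124] v [-0.0245  0.0246] z 0.036493029080536754
 hatch 1429 1.8899497936344445
capped_a [(array([185., 220.]), 0.64), (array([206., 213.]), 0.43)]
wire_spool [(array([265., 144.]), 0.89)]
wash_bottle [(array([172., 164.]), 0.68), (array([222., 157.]), 0.58)]
wrench [(array([265., 170.]), 0.67)]
pipe_union [(array([390., 241.]), 0.48)]
grease_jar [(array([126., 211.]), 0.66)]
the job is handed in; nothing more can be done
None
```

Handed in at about 47 s: the bolt is drawn, the hatch is open at about 1.89 rad, and the valve cylinder stands upright in the tray against the V bracket and released; both capped cylinders and the bench items look unmoved in the last camera check, though the bolt first needed a retry because the knob slipped out of the grip twice.

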